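# Check off three picked items at their tray buttons

## Task

Check off the picked goods in the order of the job card: with a fingertip, lightly press the yellow button in front of the carton of nails fully down, then the one in front of the yellow tape measure, then the one in front of the roll of masking tape; each button stays down by itself. Leave the button of the black tape roll up, and do not shift or lift any of the goods.

Things in the scene. Friction and masses are not known exactly. Their poses are not given: they have to be found in the camera images.
- top_nails (a point): Centre of the top face of the round yellow push-button (cap 32 mm across) in front of the small brown cardboard carton of nails (61 x 110 x 44 mm, lying across the tray). With the cap up it is about 42 mm above the bench; it moves down with the cap. z is up.
- tray_nails: Flat grey tray, 170 x 130 mm, plate 6 mm thick, with the button and the carton of nails; fixed to the bench. Origin at the centre of its underside; x runs from the button (at x = -55 mm) to the goods (at x = +30 mm), within 0.25 rad of the robot's forward direction; z up.
- button_nails (a joint): How far the latching switch under that cap is pressed, in m: 0 (start: up to 0.001) is up, 0.008 fully down, where it stays by itself. It sinks straight down at about 3 N. The cap is soft (1.5 N per mm, 7 mm at most): pressing first squeezes it 2 mm, then sinks it 8 mm, then squeezes it on; let go, it stands 12 mm over its black housing (48 mm across).
- goods_nails: The small brown cardboard carton of nails (61 x 110 x 44 mm, lying across the tray), loose on its tray; origin at the centre of its underside, z up. Not to be shifted or lifted.
- top_measure (a point): Centre of the top face of the round yellow push-button (cap 32 mm across) in front of the yellow tape measure (34 x 73 x 68 mm, standing upright). With the cap up it is about 42 mm above the bench; it moves down with the cap. z is up.
- tray_measure: Flat grey tray, 170 x 130 mm, plate 6 mm thick, with the button and the yellow tape measure; fixed to the bench. Origin at the centre of its underside; x runs from the button (at x = -55 mm) to the goods (at x = +30 mm), within 0.25 rad of the robot's forward direction; z up.
- button_measure (a joint): How far the latching switch under that cap is pressed, in m: 0 (start: up to 0.001) is up, 0.008 fully down, where it stays by itself. It sinks straight down at about 3 N. The cap is soft (1.5 N per mm, 7 mm at most): pressing first squeezes it 2 mm, then sinks it 8 mm, then squeezes it on; let go, it stands 12 mm over its black housing (48 mm across).
- goods_measure: The yellow tape measure (34 x 73 x 68 mm, standing upright), loose on its tray; origin at the centre of its underside, z up. Not to be shifted or lifted.
- top_masking (a point): Centre of the top face of the round yellow push-button (cap 32 mm across) in front of the beige roll of masking tape (84 mm across, 24 mm high, lying flat). With the cap up it is about 42 mm above the bench; it moves down with the cap. z is up.
- tray_masking: Flat grey tray, 170 x 130 mm, plate 6 mm thick, with the button and the roll of masking tape; fixed to the bench. Origin at the centre of its underside; x runs from the button (at x = -55 mm) to the goods (at x = +30 mm), within 0.25 rad of the robot's forward direction; z up.
- button_masking (a joint): How far the latching switch under that cap is pressed, in m: 0 (start: up to 0.001) is up, 0.008 fully down, where it stays by itself. It sinks straight down at about 3 N. The cap is soft (1.5 N per mm, 7 mm at most): pressing first squeezes it 2 mm, then sinks it 8 mm, then squeezes it on; let go, it stands 12 mm over its black housing (48 mm across).
- goods_masking: The beige roll of masking tape (84 mm across, 24 mm high, lying flat), loose on its tray; origin at the centre of its underside, z up. Not to be shifted or lifted.
- top_black (a point): Centre of the top face of the round yellow push-button (cap 32 mm across) in front of the roll of black tape (72 mm across, 19 mm high, lying flat). With the cap up it is about 42 mm above the bench; it moves down with the cap. z is up.
- tray_black: Flat grey tray, 170 x 130 mm, plate 6 mm thick, with the button and the roll of black tape; fixed to the bench. Origin at the centre of its underside; x runs from the button (at x = -55 mm) to the goods (at x = +30 mm), within 0.25 rad of the robot's forward direction; z up.
- button_black (a joint): How far the latching switch under that cap is pressed, in m: 0 (start: up to 0.001) is up, 0.008 fully down, where it stays by itself. It sinks straight down at about 3 N. The cap is soft (1.5 N per mm, 7 mm at most): pressing first squeezes it 2 mm, then sinks it 8 mm, then squeezes it on; let go, it stands 12 mm over its black housing (48 mm across).
- goods_black: The roll of black tape (72 mm across, 19 mm high, lying flat), loose on its tray; origin at the centre of its underside, z up. Not to be shifted or lifted.

How it is judged:
By the outcome, as a careful person would: the job done as asked, in the order asked, and still so for the second after the job is handed in, with the robot touching nothing.
It also fails if it takes over 51 s, if anything falls off the work surface, if the arm or the gripper's body presses on something with over 40 N, if the wrist force passes 120 N, or if a joint passes its speed limit or range.

## Robot

A 6-joint arm with a two-finger parallel gripper is mounted at the origin on a cart in front of the work surface, level with it; the furniture and walls round the work are solid. World frame = base frame: x ahead of the robot, y to its left, z up, the work surface at z = 0. Lengths are in mm, angles in rad, forces in N, time in s.
With the tool pointing down it reaches from about 275 to 1000 mm from the base axis. Payload 8.4 kg.
Tool frame: the origin (TCP) lies on the centre line of the jaws, within the pads' length; the fingertips stand r.tip_reach ahead of it and the grasp point (between the pads) lies 11 mm behind it (r.tip_reach is the distance from the TCP to the fingertips, in mm); z points along the fingers, y is the line along which they close (so a half turn about z gives the same grasp; the last joint's range is limited). The gripper opens to 85 mm and grips with 20 to 120 N. Pads are 22 mm wide; open, the fingers measure 114 mm over their backs; the gripper's body (76 mm by 85 mm) begins 54 mm behind the grasp point. The pads swing forward as they close: fully open they stand 13 mm farther back than shut.
Start: joints at [-1.221, 0.353, 1.633, -0, 1.155, -0.002], TCP at [215.366, -586.724, 239.281] pointing down, gripper open.
Joint ranges: [-2.63, 2.63], [-0.92, 2.1], [0.06, 2.66], [-1.3, 4.44], [0, 2.69], [-3.02, 3.02]. Speed limits (rad/s): [2.22, 2.22, 2.79, 3.14, 3.14, 3.14].

## Interface

Orientations are given as [roll, pitch, yaw] about the fixed x, y, z axes, in that order (R = Rz(yaw) Ry(pitch) Rx(roll)).
In Python, from rig import r gives the robot as it stands.
- The arm moves only by the tool carry_out, never from a script. Its argument "targets" is a list of rows, each an object with "dp": the shift along the tool's x, y, z in mm, a list of three; "yaw": the turn about the tool's z in degrees. A call has 1 to 12 rows; each row is the pose to reach, as a shift and turn from the pose commanded when the call began, along the tool's axes at that moment; what a row does not reach only later rows make up. A row lasts 1/8 s, in which the tool goes at most 62.5 mm and 10.7 degrees, less where a joint would pass 70% of its speed; a pose out of reach is approached as far as the arm can. A call with a gripper value outside its range is refused whole. "fingers" is the opening, from -1 (shut) to 1 (fully open), so that 0 is half open, set as the call begins (left out, the last holds). The fingers move at their own pace and stop on an object; "grip_force" is the grip in N (left out, the last holds). Time passes only in rows, so rows that repeat a pose let the fingers close. It gives the time, the measured TCP pose, the force, the opening and the grip force at its end, in the units of the state.
- r.sense(): the state, without advancing time (a new reading comes with each control period).
- r.grab_frame(name): name is "side" or "top" or "wrist"; returns the picture (384x512x3 uint8, red, green, blue); there is no depth.
- r.get_calibration(name): a dict with "fx", "fy", "cx", "cy" (pixels), "rvec" (rotation vector, rad) and "tvec" (3), from world to camera coordinates, as OpenCV has them. Camera axes: x right, y down, z forward; pixel columns grow to the right and rows downward; lengths in mm; the calibration is good to about 2 mm. The wrist camera is an equidistant fisheye: a pixel r from the principal point sees the ray r / f radians off the axis. A picture is of the moment at which its call begins: read the wrist's pose just before it. get_calibration takes no time and is no camera call; for the wrist camera it gives the pose at the moment of the call.
- r.sign_off(): hands the job in; it is judged then, once.
The state is a dict: "clock": time; "qpos": joint angles; "qvel": joint speeds; "joint_efforts": joint torques, N m; "eef_pos": TCP position; "tcp_rot": TCP orientation; "contact_force": force on the tool from outside, world axes, zero at the start; "wrist_torque": the same for the moment, N m; "opening": opening from 0.0 (shut) to 1.0 (fully open); "grasp_force": force on a finger pad.
Only numpy, scipy, OpenCV 4.12 (cv2) and the standard library are available. Lean on these libraries where they do the work, as an engineer would, in place of code of your own. Each camera call takes 0.05 s, during which the arm holds its last target. There are 200 camera calls.

## Working session

There is one attempt and no reset: what is moved stays moved. The work goes in short steps, Python scripts to look and compute and a tool call to move; the robot and the scene stay as the last step left them, time stands still between calls to the robot, and variables do not carry over. Pictures are saved under pics/ and viewed, at most 10 in all, crops included, and the job is handed in when it is done.

Besides the shell and the picture viewer there is one more tool, called as name(argument=value, ...), one argument or row to a line, values as JSON. carry_out: Moves the arm, as the interface text tells. Its arguments: {"type":"object","properties":{"targets":{"type":"array","items":{"type":"object","properties":{"dp":{"type":"array","items":{"type":"number"}},"yaw":{"type":"number"}}}},"fingers":{"type":"number"},"grip_force":{"type":"number"}},"required":["targets"]}

```bash
mkdir -p pics; python3 - <<'E'
from rig import r
import cv2
print(r.sense(), r.tip_reach)
for n in("top","side"):
    cv2.imwrite(f"pics/{n}0.png",r.grab_frame(n)[:,:,::-1]); print(r.get_calibration(n))
E
```

```text
{'clock': 0.0, 'qpos': array([-1.22140659e+00,  3.53624234e-01,  1.63415027e+00, -2.73101160e-05,
        1.15520489e+00, -2.41776461e-03]), 'qvel': array([-1.49351636e-03,  3.59487049e-04,  7.92207112e-04,  5.10494309e-05,
        1.41251768e-03, -1.51856853e-03]), 'joint_efforts': array([ 9.15838500e-04, -6.05254483e+01, -3.42065191e+01,  8.55662438e-05,
        9.43064078e-03, -3.13211115e-05]), 'eef_pos': array([ 215.19113795, -586.28011802,  238.56970858]), 'tcp_rot': array([-3.14020585e+00,  2.16172099e-05,  3.51818564e-01]), 'contact_force': array([0.63596216, 0.60164868, 0.06737407]), 'wrist_torque': array([-0.03209485,  0.00333033, -0.03705234]), 'grasp_force': 0.0, 'opening': 0.9969438502351007} 8.0
{'fx': 405.33649164692645, 'fy': 405.33649164692645, 'cx': 256.540375763102, 'cy': 190.00638803423217, 'rvec': array([ 2.16798318, -2.15523732,  0.06055385]), 'tvec': array([  21.20467241,  544.77530042, 1084.8602609 ])}
{'fx': 422.0385199421014, 'fy': 422.0385199421014, 'cx': 255.01242080054539, 'cy': 191.48092725252877, 'rvec': array([ 0.73674169, -2.47540553,  1.26865075]), 'tvec': array([442.9380539 , 215.74796195, 982.399192  ])}
```

View pics/top0.png

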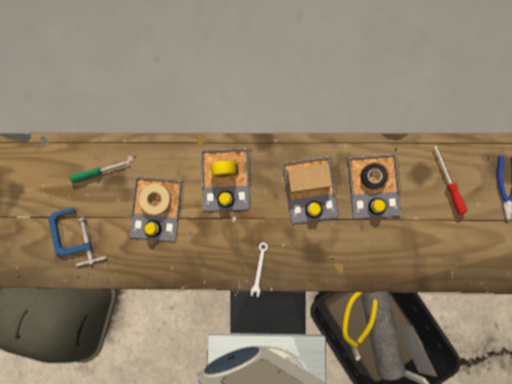

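View pics/side0.png

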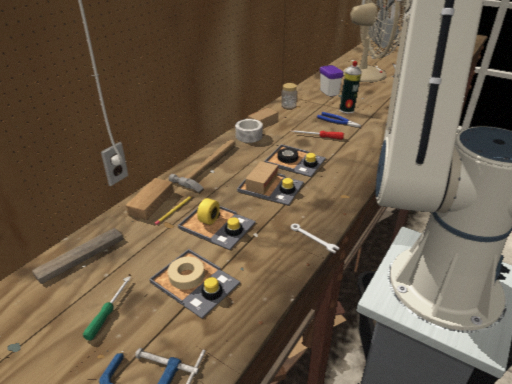

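The top view shows the buttons for masking tape at (152,228), the tape measure at (226,199), nails at (314,209) and black tape at (378,206). The side view shows the same caps at about (211,287), (233,226), (287,185) and (310,159). Next I'll measure them.

```bash
cat > h.py <<'E'
import cv2, numpy as np
from rig import r
def cam(n):
    c=r.get_calibration(n); K=np.array([[c['fx'],0,c['cx']],[0,c['fy'],c['cy']],[0,0,1]])
    return K,cv2.Rodrigues(c['rvec'])[0],c['tvec']
def atz(n,p,z):
    K,R,t=cam(n); d=R.T@np.linalg.inv(K)@[p[0],p[1],1]; o=-R.T@t
    return o+d*(z-o[2])/d[2]
def proj(n,P):
    K,R,t=cam(n); q=K@(R@np.array(P,float)+t); return q[:2]/q[2]
E
python3 - <<'E'
from h import *
seeds={'top':dict(nails=(314,209),measure=(226,199),masking=(152,228),black=(378,206)),
'side':dict(nails=(287,185),measure=(233,226),masking=(211,287),black=(310,159))}
for n,s in seeds.items():
    im=cv2.imread(f'pics/{n}0.png'); hsv=cv2.cvtColor(im,cv2.COLOR_BGR2HSV)
    m=cv2.inRange(hsv,(20,150,90),(35,255,255))
    k,lab,st,ce=cv2.connectedComponentsWithStats(m)
    for b,(u,v) in s.items():
        w=lab[v-3:v+4,u-3:u+4]; w=w[w>0]; i=np.bincount(w).argmax()
        print(n,b,st[i],ce[i].round(1),atz(n,ce[i],40).round(1))
print(proj('top',[215,-586,239]),proj('side',[215,-586,239]), proj('top',[0,0,0]))
for n in('top',):
    im=cv2.imread('pics/top0.png')[140:250,120:410]; cv2.imwrite('pics/top0c.png',cv2.resize(im,None,fx=2.7,fy=2.7,interpolation=cv2.INTER_CUBIC))
E
```

```text
top nails [309 203  13  13 123] [314.8 208.7] [ 493.8 -132.2   40. ]
top measure [218 192  12  12 120] [223.8 197.8] [521.6 112.2  40. ]
top masking [145 222  12  13 120] [150.  228.2] [438.4 310.6  40. ]
top black [373 199  13  13 126] [379.  205.3] [ 503.8 -302.6   40. ]
side nails [283 178  10  10  82] [287.4 182.5] [ 487.9 -111.9   40. ]
side measure [227 218  12  11 106] [233.  222.9] [514.5 127.5  40. ]
side masking [204 277  14  15 169] [210.7 284.2] [433.3 325.2  40. ]
side black [307 153   8   9  66] [310.5 156.9] [ 497.9 -281.2   40. ]
[544.13205721 339.47181651] [439.27150102  86.22875955] [264.46308049 393.55086004]
```

View pics/top0c.png

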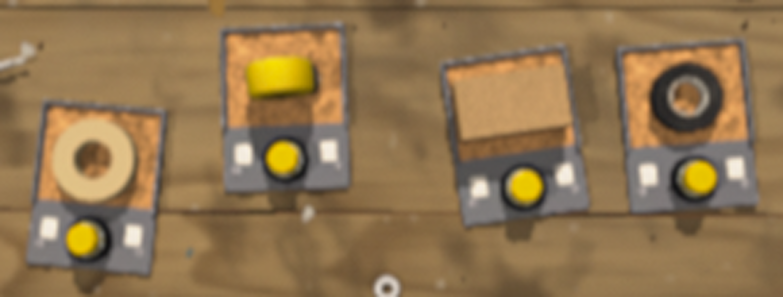

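```bash
python3 - <<'E'
from h import *
P={n:(lambda K,R,t:K@np.c_[R,t])(*cam(n)) for n in('top','side')}
for n in P: K,R,t=cam(n); print(n,(-R.T@t).round(), R[2].round(2))
T=np.array([[314.8,208.7],[223.8,197.8],[150,228.2],[379,205.3]]).T
S=np.array([[287.4,182.5],[233,222.9],[210.7,284.2],[310.5,156.9]]).T
X=cv2.triangulatePoints(P['top'],P['side'],T,S);X=(X[:3]/X[3]).T
for i,x in enumerate(X): print(x.round(1), (proj('top',x)-T[:,i]).round(1),(proj('side',x)-S[:,i]).round(1))
E
```

```text
top [ 448.  -11. 1128.] [ 0.09  0.03 -1.  ]
side [  1. 804. 749.] [ 0.45 -0.68 -0.58]
[ 496.5 -132.9   24.8] [-0.4 -0.8] [0.7 0. ]
[523.5 114.2  26.5] [-0.2 -0.3] [0.3 0. ]
[439.9 315.6  26.6] [-0.3 -0.5] [0.7 0.1]
[ 506.8 -305.7   24.6] [-0.4 -0.8] [ 0.7 -0. ]
```

carry_out(
  targets=[
    {"dp": [20,-16,2],"yaw": 1},
    {"dp": [60,-47,6],"yaw": 3},
    {"dp": [105,-83,10],"yaw": 5},
    {"dp": [150,-118,14],"yaw": 7},
    {"dp": [195,-154,18],"yaw": 9},
    {"dp": [240,-189,22],"yaw": 11.5},
    {"dp": [285,-224,27],"yaw": 13.5},
    {"dp": [330,-260,31],"yaw": 15.5},
    {"dp": [375,-295,35],"yaw": 18},
    {"dp": [405,-319,38],"yaw": 19.5},
    {"dp": [419,-330,39],"yaw": 20.2},
    {"dp": [419,-330,39],"yaw": 20.2},
  ],
  fingers=-1,
)

```text
clock: 1.6
eef_pos: [495.2, -131.6, 199.9]
tcp_rot: [-3.141, 0.001, 0.001]
contact_force: [0.1, 0.1, -0.2]
opening: -0.001
grasp_force: 0.0
```

```bash
python3 - <<'E'
from h import *
s=r.sense(); c=r.get_calibration('wrist'); im=r.grab_frame('wrist')
cv2.imwrite('pics/w1.png',im[:,:,::-1]); print(s['clock'],s['eef_pos'],s['tcp_rot'],s['opening'],s['contact_force'],r.tip_reach);print(c)
R=cv2.Rodrigues(c['rvec'])[0];print(-R.T@c['tvec'],R[2])
E
```

```text
1.6 [ 495.18876124 -131.55717352  199.89895504] [-3.14140386e+00  7.20321667e-04  1.46127167e-03] -0.0013691858008050943 [ 0.10806509  0.14200159 -0.15144819] 8.0
{'fx': 297.3186396354542, 'fy': 297.3186396354542, 'cx': 249.3398203237452, 'cy': 195.41495343611564, 'rvec': array([-2.04870069,  2.04549239,  0.33390824]), 'tvec': array([-131.88965274,  440.26511296,  499.76642468])}
[ 576.25893176 -131.33212608  334.17397513] [-3.17242254e-01  3.09879569e-04 -9.48344482e-01]
```

View pics/w1.png

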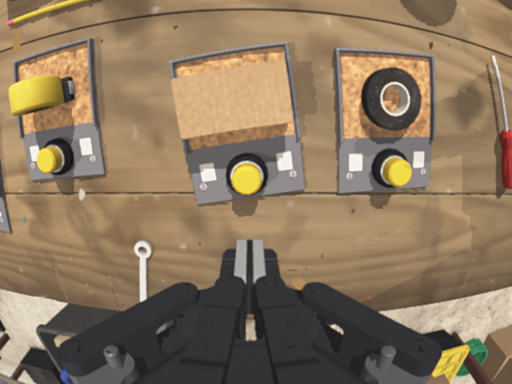

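The wrist view is clear. The nails cap is at about (245,178), the measure cap at (49,159) and the black tape cap at (398,171), and the shut fingertips are at (250,242).

```bash
cat >> h.py <<'E'
def watz(c,p,z):
    x=(p[0]-c['cx'])/c['fx'];y=(p[1]-c['cy'])/c['fy'];th=np.hypot(x,y);s=np.sin(th)/th
    R=cv2.Rodrigues(c['rvec'])[0]; d=R.T@[x*s,y*s,np.cos(th)]; o=-R.T@c['tvec']
    return o+d*(z-o[2])/d[2]
def blobs(im):
    hsv=cv2.cvtColor(im,cv2.COLOR_BGR2HSV); m=cv2.inRange(hsv,(20,130,70),(35,255,255))
    k,lab,st,ce=cv2.connectedComponentsWithStats(m)
    return [(st[i],ce[i]) for i in range(1,k) if 300<st[i][4]<2500]
E
python3 - <<'E'
from h import *
c=r.get_calibration('wrist'); im=cv2.imread('pics/w1.png')
for s,p in blobs(im): print(s,p.round(1),watz(c,p,40).round(1))
for p in[(283,184+0)]: pass
# tray_nails corners at z=6
for p in[(170,62),(289,43),(304,188),(198,206)]: print(p,watz(c,p,6).round(1))
cv2.imwrite('pics/w1c.png',cv2.resize(im[130:220,190:310],None,fx=6,fy=6,interpolation=cv2.INTER_CUBIC))
E
```

```text
[ 13   0  77  24 402] [47.1  9.6] [702.7 100.9  40. ]
[   8   75   56   41 1703] [35.3 93.7] [602.5 118.2  40. ]
[ 37 147  24  26 510] [ 48.7 159.3] [522.3 106.4  40. ]
[383 158  29  29 634] [397.3 171.7] [ 505.3 -296.    40. ]
[231 163  32  32 763] [246.2 179.3] [ 494.8 -128.8   40. ]
[432 345  38  37 768] [450.7 361.2] [ 141.9 -519.1   40. ]
(170, 62) [620.8 -44.5   6. ]
(289, 43) [ 639.9 -174.8    6. ]
(304, 188) [ 475.2 -195.8    6. ]
(198, 206) [452.6 -70.9   6. ]
```

View pics/w1c.png

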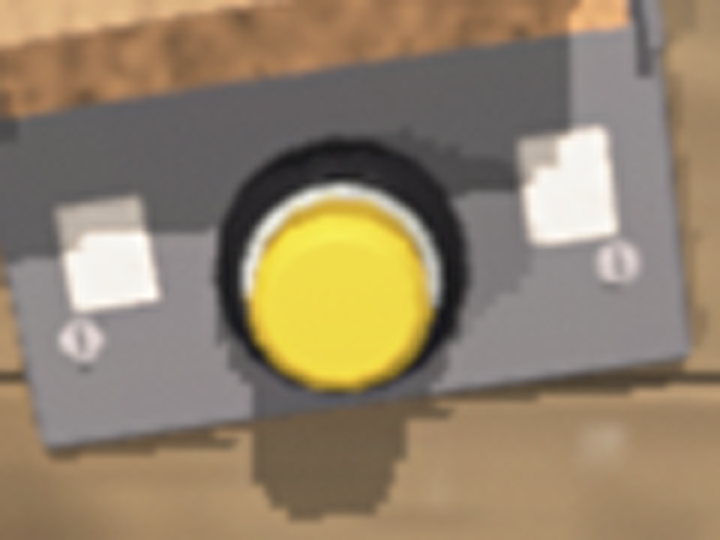

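carry_out(
  targets=[
    {"dp": [-1,-2.5,30]},
    {"dp": [-1,-2.5,70]},
    {"dp": [-1,-2.5,110]},
    {"dp": [-1,-2.5,135]},
    {"dp": [-1,-2.5,145]},
    {"dp": [-1,-2.5,145]},
  ],
)

```text
schema error: expected keys dp, yaw
```

carry_out(
  targets=[
    {"dp": [0,0,2]},
    {"dp": [0,0,4]},
    {"dp": [0,0,6]},
    {"dp": [0,0,8]},
    {"dp": [0,0,8]},
  ],
)

```text
schema error: expected keys dp, yaw
```

```bash
python3 - <<'E'
from h import *
s=r.sense(); c=r.get_calibration('wrist'); im=r.grab_frame('wrist')
cv2.imwrite('pics/w2.png',im[:,:,::-1]); print(s['eef_pos'],s['contact_force'])
E
```

```text
[ 494.78877762 -132.29303102  200.01267213] [ 0.02593571 -0.88686787 -0.23942086]
```

View pics/w2.png

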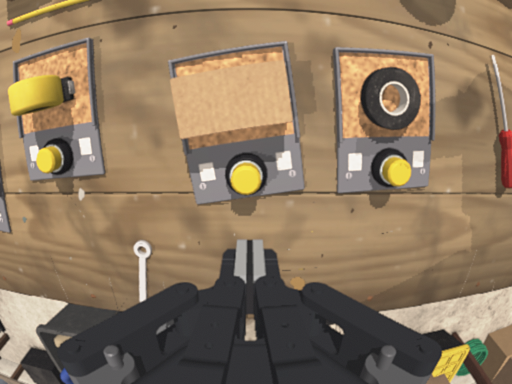

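The calls were refused because each row needs a yaw, so the view is unchanged: the nails cap is still at (245,178).

carry_out(
  targets=[
    {"dp": [-1,-2.5,30],"yaw": 0},
    {"dp": [-1,-2.5,70],"yaw": 0},
    {"dp": [-1,-2.5,110],"yaw": 0},
    {"dp": [-1,-2.5,135],"yaw": 0},
    {"dp": [-1,-2.5,145],"yaw": 0},
    {"dp": [-1,-2.5,145],"yaw": 0},
  ],
)

```text
clock: 2.45
eef_pos: [493.6, -130.6, 55.2]
tcp_rot: [-3.141, 0.001, -0.002]
contact_force: [-0.2, -0.1, -0.4]
opening: -0.004
grasp_force: 0.0
```

```bash
python3 - <<'E'
from h import *
s=r.sense(); im=r.grab_frame('wrist')
cv2.imwrite('pics/w3.png',im[:,:,::-1]); print(s['eef_pos'],s['contact_force'])
E
```

```text
[ 493.64859722 -130.56533014   55.2271272 ] [-0.15685251 -0.13138752 -0.43615691]
```

View pics/w3.png

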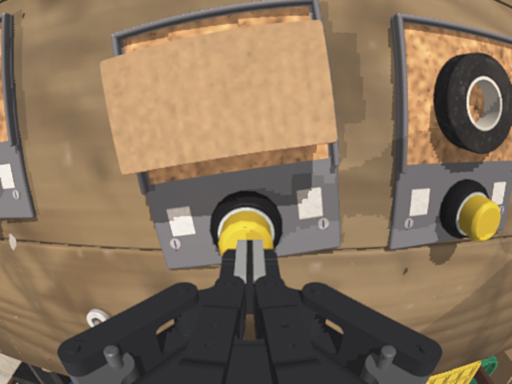

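The tip (front edge about (250,240)) is over the near part of the cap, which spans columns 218–273. I'll check the alignment by projecting the tip and fitting the cap.

```bash
cat >> h.py <<'E'
def wproj(c,P):
    R=cv2.Rodrigues(c['rvec'])[0]; q=R@np.array(P,float)+c['tvec']; a=np.arctan2(np.hypot(q[0],q[1]),q[2]); h=np.hypot(q[0],q[1])
    return np.array([c['cx']+c['fx']*a*q[0]/h,c['cy']+c['fy']*a*q[1]/h])
E
python3 - <<'E'
from h import *
c=r.get_calibration('wrist');p=r.sense()['eef_pos']
for d in(-11,0,11): print('tip',d,wproj(c,p+[d,0,-8]).round(1))
for X in(488,494,500): print(X,[wproj(c,[X+16*np.cos(a),-129+16*np.sin(a),42]).round(0) for a in(0,np.pi/2,np.pi,-np.pi/2)])
im=cv2.imread('pics/w3.png');cv2.imwrite('pics/w3c.png',cv2.resize(im[180:280,190:310],None,fx=6,fy=6,interpolation=cv2.INTER_CUBIC))
for q in((222,235),(272,235)): print(watz(c,q,42))
E
```

```text
tip -11 [249.7 270.3]
tip 0 [249.7 253.5]
tip 11 [249.7 235.5]
488 [array([247., 233.]), array([219., 258.]), array([247., 281.]), array([275., 258.])]
494 [array([247., 223.]), array([219., 249.]), array([247., 272.]), array([275., 249.])]
500 [array([247., 213.]), array([218., 239.]), array([247., 264.]), array([276., 239.])]
[ 502.59640351 -115.22494931   42.        ]
[ 502.58641742 -142.95644056   42.        ]
```

View pics/w3c.png

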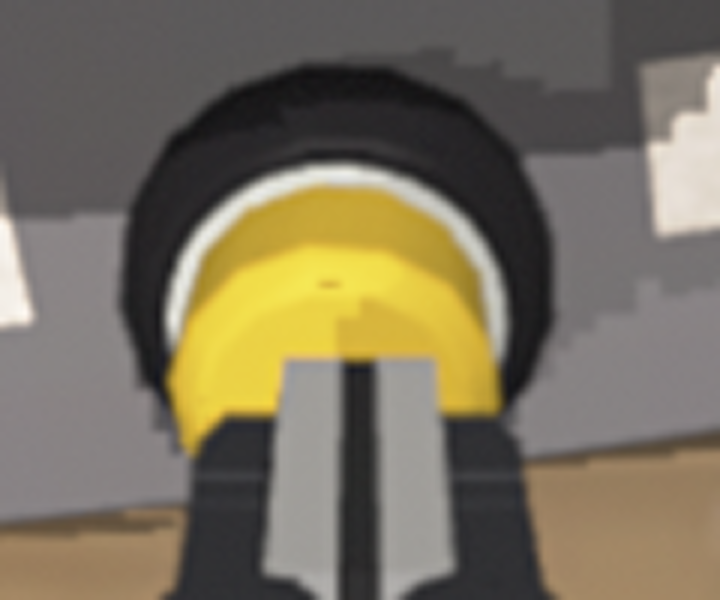

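carry_out(
  targets=[
    {"dp": [1.5,-2,0],"yaw": 0},
    {"dp": [1.5,-2,3],"yaw": 0},
    {"dp": [1.5,-2,5],"yaw": 0},
    {"dp": [1.5,-2,6.5],"yaw": 0},
    {"dp": [1.5,-2,6.5],"yaw": 0},
  ],
)

```text
clock: 3.12
eef_pos: [495.6, -128.1, 48.8]
tcp_rot: [-3.142, -0.0, -0.001]
contact_force: [-0.1, 0.9, 1.1]
opening: -0.004
grasp_force: 0.7
```

carry_out(
  targets=[
    {"dp": [0,0,2],"yaw": 0},
    {"dp": [0,0,4],"yaw": 0},
    {"dp": [0,0,4],"yaw": 0},
  ],
)

```text
clock: 3.5
eef_pos: [495.6, -128.0, 44.7]
tcp_rot: [-3.142, -0.0, -0.001]
contact_force: [-0.5, -0.0, 2.6]
opening: -0.004
grasp_force: 1.3
```

carry_out(
  targets=[
    {"dp": [0,0,2],"yaw": 0},
    {"dp": [0,0,4],"yaw": 0},
    {"dp": [0,0,4],"yaw": 0},
  ],
)

```text
clock: 3.88
eef_pos: [495.6, -128.0, 40.7]
tcp_rot: [-3.142, -0.0, -0.001]
contact_force: [0.0, 1.7, 1.9]
opening: 0.002
grasp_force: 1.3
```

carry_out(
  targets=[
    {"dp": [0,0,1.5],"yaw": 0},
    {"dp": [0,0,3],"yaw": 0},
    {"dp": [0,0,3.5],"yaw": 0},
    {"dp": [0,0,3.5],"yaw": 0},
  ],
)

```text
clock: 4.38
eef_pos: [495.6, -128.1, 37.4]
tcp_rot: [3.142, -0.0, -0.001]
contact_force: [-0.9, 1.9, 5.9]
opening: -0.002
grasp_force: 3.4
```

5.9 N with 11.9 mm of travel means the nails button is fully down. Next I'll lift and move over the measure button.

carry_out(
  targets=[
    {"dp": [0,0,-15],"yaw": 0},
    {"dp": [0,0,-55],"yaw": 0},
    {"dp": [0,0,-100],"yaw": 0},
    {"dp": [3,-30,-130],"yaw": 0},
    {"dp": [8,-80,-130],"yaw": 0},
    {"dp": [14,-130,-130],"yaw": 0},
    {"dp": [20,-180,-130],"yaw": 0},
    {"dp": [25,-220,-130],"yaw": 0},
    {"dp": [27,-238,-130],"yaw": 0},
    {"dp": [27,-238,-130],"yaw": 0},
  ],
)

```text
clock: 5.62
eef_pos: [522.5, 110.4, 167.5]
tcp_rot: [3.141, 0.0, 0.001]
contact_force: [0.4, -0.0, 0.1]
opening: 0.002
grasp_force: 0.0
```

```bash
python3 - <<'E'
from h import *
s=r.sense();c=r.get_calibration('wrist'); im=r.grab_frame('wrist')[:,:,::-1].copy()
cv2.imwrite('pics/w4.png',im); print(s['eef_pos'],s['contact_force'])
for q,p in blobs(im): print(q,p.round(1),watz(c,p,40).round(1))
E
```

```text
[522.54248338 110.36911171 167.45856615] [ 0.38584592 -0.01026072  0.12840756]
[228 170  35  36 943] [245.1 188.4] [523.  114.5  40. ]
[440 198  23  26 458] [451.2 210.2] [ 498.8 -116.8   40. ]
[ 64 242  27  28 567] [ 77.3 255.3] [443.  309.1  40. ]
[ 429  343   65   41 1200] [463.4 361.4] [ 204.4 -271.6   40. ]
```

View pics/w4.png

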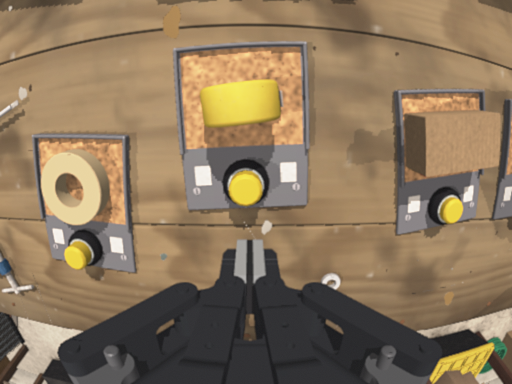

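The measure cap is at (245,188), which works out to (523,114.5); the nails goods look undisturbed, and the masking cap is at (77,255).

carry_out(
  targets=[
    {"dp": [1,-4,25],"yaw": 0},
    {"dp": [1,-4,60],"yaw": 0},
    {"dp": [1,-4,95],"yaw": 0},
    {"dp": [1,-4,110],"yaw": 0},
    {"dp": [1,-4,114],"yaw": 0},
    {"dp": [1,-4,116],"yaw": 0},
    {"dp": [1,-4,118],"yaw": 0},
    {"dp": [1,-4,120],"yaw": 0},
    {"dp": [1,-4,122],"yaw": 0},
    {"dp": [1,-4,122.5],"yaw": 0},
    {"dp": [1,-4,122.5],"yaw": 0},
  ],
)

```text
clock: 7.05
eef_pos: [524.2, 114.0, 45.0]
tcp_rot: [-3.141, -0.001, -0.001]
contact_force: [2.4, -0.7, 3.2]
opening: -0.004
grasp_force: 1.4
```

carry_out(
  targets=[
    {"dp": [0,0,2],"yaw": 0},
    {"dp": [0,0,4],"yaw": 0},
    {"dp": [0,0,6],"yaw": 0},
    {"dp": [0,0,7.5],"yaw": 0},
    {"dp": [0,0,7.5],"yaw": 0},
  ],
)

```text
clock: 7.68
eef_pos: [523.9, 114.0, 37.4]
tcp_rot: [-3.141, -0.0, -0.001]
contact_force: [1.5, 0.5, 6.9]
opening: -0.002
grasp_force: 3.4
```

Measure is down too: 6.9 N at the same depth. Now on to masking.

carry_out(
  targets=[
    {"dp": [0,0,-15],"yaw": 0},
    {"dp": [0,0,-55],"yaw": 0},
    {"dp": [0,0,-100],"yaw": 0},
    {"dp": [-12,-30,-130],"yaw": 0},
    {"dp": [-30,-72,-130],"yaw": 0},
    {"dp": [-49,-117,-130],"yaw": 0},
    {"dp": [-67,-160,-130],"yaw": 0},
    {"dp": [-80,-190,-130],"yaw": 0},
    {"dp": [-84,-200,-130],"yaw": 0},
    {"dp": [-84,-200,-130],"yaw": 0},
  ],
)

```text
clock: 8.93
eef_pos: [439.3, 313.8, 167.3]
tcp_rot: [3.141, 0.001, 0.0]
contact_force: [0.3, -0.2, 0.0]
opening: -0.001
grasp_force: 0.0
```

```bash
python3 - <<'E'
from h import *
s=r.sense();c=r.get_calibration('wrist'); im=r.grab_frame('wrist')[:,:,::-1].copy()
cv2.imwrite('pics/w5.png',im); print(s['eef_pos'],s['contact_force'])
for q,p in blobs(im): print(q,p.round(1),watz(c,p,40).round(1))
E
```

```text
[439.32202676 313.76100544 167.28395211] [ 0.32028238 -0.16170241  0.0407933 ]
[ 412   14   65   42 2335] [444.4  34.2] [603.  118.9  40. ]
[427  97  25  31 611] [439. 112.] [521.  124.1  40. ]
[230 170  35  36 945] [247.5 188.1] [440.  315.6  40. ]
[477 328  35  33 679] [496.4 344. ] [ 140.8 -146.8   40. ]
```

The masking cap is at (440,315.6).

carry_out(
  targets=[
    {"dp": [1,-2,25],"yaw": 0},
    {"dp": [1,-2,60],"yaw": 0},
    {"dp": [1,-2,95],"yaw": 0},
    {"dp": [1,-2,110],"yaw": 0},
    {"dp": [1,-2,114],"yaw": 0},
    {"dp": [1,-2,116],"yaw": 0},
    {"dp": [1,-2,118],"yaw": 0},
    {"dp": [1,-2,120],"yaw": 0},
    {"dp": [1,-2,122],"yaw": 0},
    {"dp": [1,-2,122.5],"yaw": 0},
    {"dp": [1,-2,122.5],"yaw": 0},
  ],
)

```text
clock: 10.35
eef_pos: [441.3, 316.3, 45.0]
tcp_rot: [-3.141, -0.001, -0.001]
contact_force: [2.2, 0.3, 2.6]
opening: 0.003
grasp_force: 1.4
```

carry_out(
  targets=[
    {"dp": [0,0,2],"yaw": 0},
    {"dp": [0,0,4],"yaw": 0},
    {"dp": [0,0,6],"yaw": 0},
    {"dp": [0,0,7.5],"yaw": 0},
    {"dp": [0,0,7.5],"yaw": 0},
  ],
)

```text
clock: 10.98
eef_pos: [441.0, 316.2, 37.4]
tcp_rot: [-3.141, -0.0, -0.001]
contact_force: [2.6, 0.4, 7.6]
opening: -0.002
grasp_force: 3.4
```

carry_out(
  targets=[
    {"dp": [0,0,-15],"yaw": 0},
    {"dp": [0,0,-55],"yaw": 0},
    {"dp": [0,0,-100],"yaw": 0},
    {"dp": [-40,0,-150],"yaw": 0},
    {"dp": [-80,0,-180],"yaw": 0},
    {"dp": [-80,0,-180],"yaw": 0},
  ],
)

```text
clock: 11.72
eef_pos: [359.0, 316.0, 219.7]
tcp_rot: [-3.14, -0.001, 0.001]
contact_force: [-0.0, 0.3, -1.1]
opening: 0.005
grasp_force: 0.0
```

```bash
python3 - <<'E'
from h import *
im=r.grab_frame('side')[:,:,::-1].copy(); a=cv2.imread('pics/side0.png')
f=lambda i:cv2.resize(i[140:320,140:340],(400,360),interpolation=cv2.INTER_CUBIC)
cv2.imwrite('pics/s2.png',np.hstack([f(a),f(im)])); print(r.sense()['eef_pos'],r.sense()['contact_force'])
E
```

```text
[359.98361389 315.95277956 218.45439205] [1.02939661 0.56994435 0.00170289]
```

View pics/s2.png

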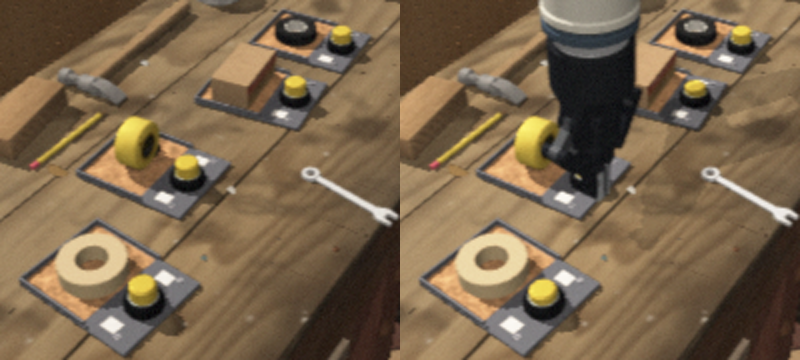

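In the before/after side view, the nails cap at (695,88) and the masking cap at (543,292) sit lower. The black tape cap at (741,38) is still up, and the goods I can see haven't moved. The gripper hides the measure button, but its press readings matched the other two.

```bash
python3 -c "
from rig import r
print(r.sign_off())"
```

```text
the job is handed in; nothing more can be done
None
```

I pressed the nails, tape measure and masking tape buttons fully down in that order, left the black tape button up, and handed the job in with no verdict returned; the final picture showed no visible shift of the goods, but the gripper hid the measure button, so that press rests on its force (6.9 N) and depth readings.

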